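# Shut the sample sled through its L-shaped gate

### The job

Push the orange knob of the sample station along its L-shaped slot, fully home until the vial stands under the blue hood, then push it sideways into the short leg right to the end, so that the sled is locked. Only push the knob from outside with the fingers: do not pinch it, do not push on the glass vial, and leave the bottle, beaker and dish where they stand. Finish clear of everything.

Things in the scene. Friction and masses are not known exactly. Their poses are not given: they have to be found in the camera images.
- station: Sample station, fixed to the worktop: white base on four feet 13 mm high, x -100 to +135 and y -80 to +80 mm about its origin, which is on the worktop. Left, an aluminium gate plate (y -12 to +80 mm) with its top 58 mm above the worktop and a 13 mm wide L-shaped slot; right of it an open channel (y -68 to -12 mm) in which the vial rides.
- slot_corner (a point): Corner of the slot, on the plate's top, at x +20, y +10 mm of the station. The long leg comes to it from 80 mm nearer, along the station's +x; the short leg leaves it to the station's +y (left). The pin's centre is here when the sled is home.
- slot_end (a point): Locked end of the short leg, on the plate's top, at x +20, y +50 mm of the station; the pin's centre is here when locked. A green dot lies 20 mm beyond it.
- hood (a point): Middle of the blue hood's top, 117 mm above the worktop; the hood measures 74 (x) x 80 (y) mm and is open towards the station's -x.
- knob (a point): Middle of the orange knob on the follower pin, 85 mm above the worktop. The knob is an upright square block, 28 x 28 mm, its faces along the station's x and y, orange from 65 to 103 mm above the worktop with a black cap up to 106 mm. It cannot be lifted. Its axes are the station's axes.
- sled (a joint): Travel of sled and knob along the long leg (station +x), m: 0 pulled out, 0.080 fully home. About 3 N of friction, no spring: it stays where it is left.
- bolt (a joint): Travel of the knob along the short leg (station +y), m: 0 in the long leg, 0.040 at the locked end. About 2 N of friction, no spring. The slot lets it move only when the sled is home, and then keeps the sled home.
- vial_mid (a point): Middle (half-way up) of the glass vial with blue cap, 15 mm wide, 66 mm high, clipped upright on the sled; it is 75 mm ahead (+x) and 50 mm right (-y) of the knob while the bolt is at 0, its foot 34 mm above the worktop.
- sled_vial: The same vial (origin at its foot); not to be pushed.
- pad_near: Orange face of the knob towards the station's -x (origin at its lower edge, 11.5 mm from the knob's axis); push here to send the sled home.
- pad_far: Orange face of the knob towards the station's +x.
- pad_right: Orange face of the knob towards the station's -y; push here to send the knob into the short leg.
- pad_left: Orange face of the knob towards the station's +y.
- printer_top (a point): Middle of the top of the big white and grey printer left of the station, 200 mm above the worktop; it reaches 200 mm either way in x and 140 mm either way in y and never moves. Pass well above it.
- brown_bottle: Loose brown bottle with black cap, 45 mm wide, 92 mm high, origin under its centre. It stands at the right of the station.
- beaker: Loose empty glass beaker, 48 mm wide, 58 mm high, origin under its centre. It stands at the right of the station.
- dish: Loose lidded dish, 62 mm wide, 12 mm high, origin under its centre, on the robot's side of the station.

How it is judged:
By the outcome, as a careful person would: the job done as asked, in the order asked, and still so for the second after the job is handed in, with the robot touching nothing.
It also fails if it takes over 45 s, if anything falls off the work surface, if the arm or the gripper's body presses on something with over 40 N, if the wrist force passes 120 N, or if a joint passes its speed limit or range.

### The arm

A 6-joint arm with a two-finger parallel gripper is mounted at the origin on the work surface; the furniture and walls round the work are solid. World frame = base frame: x ahead of the robot, y to its left, z up, the work surface at z = 0. Lengths are in mm, angles in rad, forces in N, time in s.
With the tool pointing down it reaches from about 350 to 925 mm from the base axis. Payload 6.4 kg.
Tool frame: the origin (TCP) lies on the centre line of the jaws, within the pads' length; the fingertips stand 25 mm ahead of it and the grasp point (between the pads) lies 6 mm ahead of it; z points along the fingers, y is the line along which they close (so a half turn about z gives the same grasp; the last joint's range is limited). The gripper opens to 85 mm and grips with 20 to 120 N. Pads are 22 mm wide; open, the fingers measure 114 mm over their backs; the gripper's body (76 mm by 85 mm) begins 54 mm behind the grasp point. The pads swing forward as they close: fully open they stand 13 mm farther back than shut.
Start: joints at [1.054, 0.245, 1.558, -0, 1.339, -0.174], TCP at [218.479, 612.194, 256.29] pointing down, gripper open.
Joint ranges: [-3.13, 3.13], [-1.02, 2.26], [0.13, 2.54], [-0.95, 4.09], [0.21, 2.88], [-2.74, 2.74]. Speed limits (rad/s): [2.57, 2.57, 3.14, 3.14, 3.14, 3.14].

### API

Orientations are given as a rotation vector (axis times angle).
In Python, from rig import manip gives the robot as it stands. The module is installed in compiled form; this text tells all that it offers.
- The arm moves only by the tool send_rows, never from a script. Its argument "series" is a list of rows, each an object with "hand": the closure, from -1 (fully open) to 1 (shut); "linear": the shift along the tool's x, y, z in cm, a list of three; "turn": the turn about the tool's z in degrees. In form: [{"hand": hand, "linear": [dx, dy, dz], "turn": turn}, ...]. A call has 1 to 5 rows; each row shifts and turns the commanded pose from where the row before left it, along the tool's axes as they then stand; what a row does not reach is not made up. A row lasts 1/12 s, in which the tool goes at most 41.7 mm and 7.16 degrees, less where a joint would pass 70% of its speed; a pose out of reach is approached as far as the arm can. A call with a gripper value outside its range is refused whole. The fingers move at their own pace and stop on an object; "grip_force" is the grip in N (left out, the last holds). Time passes only in rows, so rows that do not move let the fingers close. It gives the time, the measured TCP pose, the force, the opening and the grip force at its end, in the units of the state.
- manip.read_state(): the state, without advancing time (a new reading comes with each control period).
- manip.read_camera(name): name is "scene" or "side" or "wrist"; returns (picture, depth): 480x640x3 uint8, red, green, blue; 480x640 float32, mm along the optical axis (not along the pixel's ray), 0 where there is no reading.
- manip.get_calibration(name): a dict with "K" (3x3 intrinsics, pixels), "world_from_camera" (4x4, takes a point from camera to world coordinates). Camera axes: x right, y down, z forward; pixel columns grow to the right and rows downward; lengths in mm; the calibration is good to about 2 mm. A picture is of the moment at which its call begins: read the wrist's pose just before it. get_calibration takes no time and is no camera call; for the wrist camera it gives the pose at the moment of the call.
- manip.sign_off(): hands the job in; it is judged then, once.
Trained networks look in the newest picture that a camera, given by its name, has taken for a name from the list of things; names that differ only in an ending like _2 or _b are one class to them, and where a whole thing is asked for, a point or a joint stands for the part that bears it (a point fixed in the world has none). Each returns a list of dicts, best first, with "confidence" (0 to 1); they miss things now and then, are a little off and sometimes report something else, mostly with a low value. They report only what shows in the picture. A call takes as long as a camera call.
- manip.boxes_of(label, camera): "position" ([row, column] in pixels, amid what is visible of it).
- manip.outline_of(label, camera): "region" (480x640 bool, what is visible of it) and "position" ([row, column] in pixels, amid what is visible of it).
The state is a dict: "time": time; "joint_pos": joint angles; "dq": joint speeds; "joint_torque": joint torques, N m; "tool_pos": TCP position; "orientation": TCP orientation; "ft_force": force on the tool from outside, world axes, zero at the start; "wrist_torque": the same for the moment, N m; "opening": opening from 0.0 (shut) to 1.0 (fully open); "gripper_force": force on a finger pad.
Only numpy, scipy, OpenCV 4.12 (cv2) and the standard library are available. Lean on these libraries where they do the work, as an engineer would, in place of code of your own. Each camera call takes 0.05 s, during which the arm holds its last target. There are 200 camera calls.

## Working session

There is one attempt and no reset: what is moved stays moved. The work goes in short steps, Python scripts to look and compute and a tool call to move; the robot and the scene stay as the last step left them, time stands still between calls to the robot, and variables do not carry over. Pictures are saved under pics/ and viewed, at most 10 in all, crops included, and the job is handed in when it is done.

Besides the shell and the picture viewer there is one more tool, called after "Call:" as name(argument=value, ...) on one line, values as JSON. send_rows: Moves the arm, as the interface text tells. Its arguments: {"type":"object","properties":{"series":{"type":"array","items":{"type":"object","properties":{"hand":{"type":"number"},"linear":{"type":"array","items":{"type":"number"}},"turn":{"type":"number"}}}},"grip_force":{"type":"number"}},"required":["series"]}

```bash
mkdir -p pics
cat > h.py <<'E'
import numpy as np,cv2
from rig import manip
from scipy.spatial.transform import Rotation as R
def pts(cam,depth,mask=None):
    c=manip.get_calibration(cam);K=np.array(c["K"]);T=np.array(c["world_from_camera"])
    v,u=np.nonzero((depth>0) if mask is None else (mask&(depth>0)))
    d=depth[v,u];P=np.stack([(u-K[0,2])/K[0,0]*d,(v-K[1,2])/K[1,1]*d,d],1)
    return P@T[:3,:3].T+T[:3,3]
E
python3 - <<'E'
from h import *
s=manip.read_state();print(s)
np.set_printoptions(precision=1,suppress=True)
ims=[]
for cam in ("scene","side"):
    p,d=manip.read_camera(cam);np.savez(f"{cam}.npz",p=p,d=d)
    cv2.imwrite(f"pics/{cam}0.png",p[:,:,::-1])
    print(cam,manip.get_calibration(cam)["world_from_camera"])
    for l in ("knob","hood","brown_bottle","beaker","dish","sled_vial","station"):
        for o in manip.outline_of(l,cam)[:2]:
            P=pts(cam,d,o["region"])
            print(l,round(o["confidence"],2),o["position"],len(P), P.size and (np.percentile(P,[3,50,97],axis=0)).tolist())
E
```

```text
{'time': 0.0, 'joint_pos': array([ 1.05389209e+00,  2.45825412e-01,  1.55902169e+00, -1.02095673e-05,
        1.33870763e+00, -1.74079833e-01]), 'dq': array([-0.00039718,  0.00011307,  0.00057818,  0.00028323,  0.00094495,
        0.0002874 ]), 'joint_torque': array([ 1.24047310e-03, -4.29530561e+01, -3.26118243e+01, -1.21169755e-04,
        5.46928917e-03, -3.47572787e-06]), 'tool_pos': array([218.2222512 , 611.72669224, 255.16890054]), 'orientation': array([-5.35758470e-01, -3.09490597e+00,  2.90458614e-03]), 'ft_force': array([-0.11148855,  0.26751502,  0.25060023]), 'wrist_torque': array([ 0.03078773,  0.02224101, -0.01312771]), 'gripper_force': 0.0, 'opening': 1.0026037806063375}
scene [[ -1.   -0.2   0.1 320.5]
 [ -0.2   0.7  -0.6 458.9]
 [ -0.   -0.7  -0.8 950.4]
 [  0.    0.    0.    1. ]]
knob 0.41 [228.7, 348.9] 237 [[423.1773849538973, -323.56715954822863, 57.972324142011665], [436.3136148501379, -300.3388306753526, 97.96865290999347], [449.5306465643575, -295.77235911726945, 107.3865247161299]]
hood 0.71 [231.4, 316.5] 5386 [[394.1040050491072, -391.0629914956697, 26.0602
[... 3020 characters left out ...]
0067468, -235.35911798457207, 14.945275627401951]]
sled_vial 0.44 [254.6, 373.7] 166 [[508.5112796864753, -359.2881171606056, 39.62380112227197], [511.24448774954766, -352.739413338243, 77.82724399395363], [520.3596719429072, -346.3917117616226, 100.78881666487035]]
sled_vial 0.25 [254.6, 435.8] 853 [[524.7156182001419, -504.32597794228474, -0.6575524011403013], [533.7894343169932, -476.45374570771565, 59.9453211657019], [587.3106224673752, -458.9624216484146, 92.92554770526954]]
station 0.62 [270.2, 357.3] 10061 [[384.5129539544021, -390.7069502287074, 24.436663490630075], [500.9258845496164, -317.9933535492709, 56.88892613122607], [611.949492616626, -239.2473553204399, 117.53127607540412]]
```

View pics/side0.png

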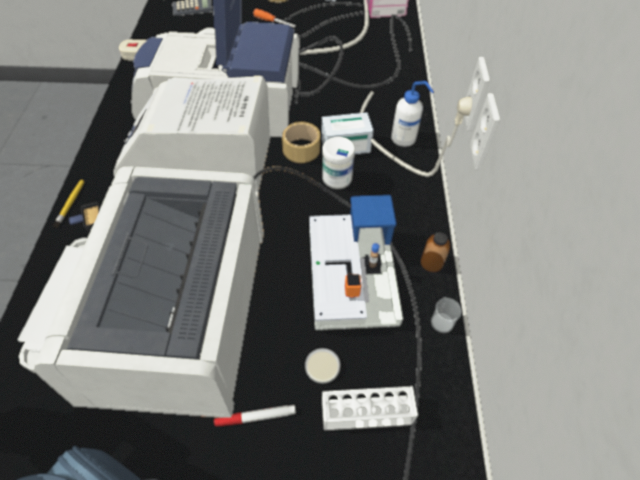

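Run:
```python
from h import *
np.set_printoptions(precision=1,suppress=True)
for cam in ("scene","side"):
    d=np.load(cam+".npz")["d"];P=pts(cam,d)
    box=(P[:,0]>350)&(P[:,0]<650)&(P[:,1]<-215)&(P[:,1]>-420)
    P=P[box]
    for n,lo,hi in (("plate",54,62),("hood",113,121),("cap",103,110)):
        Q=P[(P[:,2]>lo)&(P[:,2]<hi)].astype(np.float32)
        if n=="cap": Q=Q[Q[:,0]<480]
        r=cv2.minAreaRect(Q[:,:2].copy());print(cam,n,len(Q),r,Q[:,2].mean())
```

```text
scene plate 2627 ((503.779296875, -312.1238708496094), (235.704345703125, 159.1747589111328), 4.871608257293701) 57.729992
scene hood 707 ((589.362060546875, -349.171142578125), (73.77798461914062, 83.3444595336914), 4.8325958251953125) 116.75981
scene cap 90 ((436.8934326171875, -310.34185791015625), (26.325176239013672, 27.063112258911133), 0.6164427399635315) 105.334854
side plate 4305 ((504.17962646484375, -313.818115234375), (238.4717559814453, 158.8455810546875), 5.220744609832764) 57.670425
side hood 1224 ((589.7764892578125, -348.40081787109375), (76.46892547607422, 80.16715240478516), 4.912261962890625) 116.610855
side cap 166 ((435.6489562988281, -310.39520263671875), (28.268817901611328, 26.674776077270508), 8.040597915649414) 105.49325
```

Call:
send_rows(series=[{"hand":1,"linear":[0,0,-3],"turn":7.1},{"hand":1,"linear":[0,0,-3],"turn":7.1},{"hand":1,"linear":[0,0,-3],"turn":7.1},{"hand":1,"linear":[0,0,-3],"turn":7.1},{"hand":1,"linear":[0,0,-3],"turn":7.1}], grip_force=60)

```text
time: 1.22
tool_pos: [218.4, 612.0, 407.8]
orientation: [-1.463, -2.78, -0.0]
ft_force: [0.4, 0.2, 0.2]
opening: 0.301
gripper_force: 0.0
```

Call:
send_rows(series=[{"hand":1,"linear":[0,0,0],"turn":6},{"hand":1,"linear":[0,0,0],"turn":6},{"hand":1,"linear":[0,0,0],"turn":6},{"hand":1,"linear":[0,0,0],"turn":6},{"hand":1,"linear":[0,0,0],"turn":6}])

```text
time: 1.63
tool_pos: [218.5, 612.2, 406.3]
orientation: [-2.131, -2.308, -0.0]
ft_force: [-0.2, -0.0, 0.5]
opening: 0.002
gripper_force: 0.0
```

```bash
cat > st.py <<'E'
from h import *
import sys
np.set_printoptions(precision=2,suppress=True)
s=manip.read_state();M=R.from_rotvec(s["orientation"]).as_matrix();t=np.array(s["tool_pos"])
print(s["time"],t,"q",s["joint_pos"],"F",s["ft_force"],"open",s["opening"])
print("ty ang",np.degrees(np.arctan2(M[1,1],M[0,1])),"tz",M[:,2])
yaw=np.radians(4.95);S=np.array([[np.cos(yaw),-np.sin(yaw)],[np.sin(yaw),np.cos(yaw)]])
print("station xy",S.T@(t[:2]-[486.6,-314.5]))
for a in sys.argv[1:]:
    w=np.array(eval(a),float); g=np.r_[S@w[:2]+[486.6,-314.5],w[2]]
    print(a,"world",g,"tool cm",M.T@(g-t)/10)
E
python3 st.py "(-130,10,400)" "(-90,10,400)"
python3 - <<'E'
from h import *
for cam in ("scene","side"):
    P=pts(cam,np.load(cam+".npz")["d"]);b=(P[:,2]>120)&(P[:,2]<260)&(abs(P[:,1])<450)&(P[:,0]>100)&(P[:,0]<900)
    print(cam,np.percentile(P[b],[1,50,99],axis=0).round())
E
```

```text
1.6333 [218.47 612.16 406.33] q [1.05 0.17 1.38 0.   1.6  0.97] F [-0.22 -0.    0.48] open 0.0024496207692109133
ty ang 4.5611805036285045 tz [ 0.  0. -1.]
station xy [-187.17  946.34]
(-130,10,400) world [ 356.22 -315.75  400.  ] tool cm [-93.59   6.35   0.63]
(-90,10,400) world [ 396.07 -312.3   400.  ] tool cm [-93.57  10.35   0.63]
scene [[ 229. -112.  122.]
 [ 496.   46.  185.]
 [ 886.  160.  201.]]
side [[ 218. -119.  124.]
 [ 419.   11.  188.]
 [ 877.  143.  201.]]
```

Call:
send_rows(series=[{"hand":1,"linear":[-3.2,2.6,0],"turn":-0.4},{"hand":1,"linear":[-3.2,2.6,0],"turn":0},{"hand":1,"linear":[-3.2,2.6,0],"turn":0},{"hand":1,"linear":[-3.2,2.6,0],"turn":0},{"hand":1,"linear":[-3.2,2.6,0],"turn":0}])

```text
time: 2.05
tool_pos: [363.2, 463.1, 406.5]
orientation: [2.116, 2.322, 0.001]
ft_force: [0.3, 1.0, -0.1]
opening: -0.005
gripper_force: 0.0
```

Call:
send_rows(series=[{"hand":1,"linear":[-3.9,0,0],"turn":0},{"hand":1,"linear":[-3.9,0,0],"turn":0},{"hand":1,"linear":[-3.9,0,0],"turn":0},{"hand":1,"linear":[-3.9,0,0],"turn":0},{"hand":1,"linear":[-3.9,0,0],"turn":0}])

```text
time: 2.47
tool_pos: [380.0, 268.7, 406.3]
orientation: [2.116, 2.321, 0.001]
ft_force: [0.7, 0.3, 0.0]
opening: 0.0
gripper_force: 0.0
```

Call:
send_rows(series=[{"hand":1,"linear":[-3.9,0,0],"turn":0},{"hand":1,"linear":[-3.9,0,0],"turn":0},{"hand":1,"linear":[-3.9,0,0],"turn":0},{"hand":1,"linear":[-3.9,0,0],"turn":0},{"hand":1,"linear":[-3.9,0,0],"turn":0}])

```text
time: 2.88
tool_pos: [397.7, 74.6, 406.6]
orientation: [2.116, 2.321, 0.001]
ft_force: [1.7, -0.3, -0.3]
opening: -0.001
gripper_force: 0.0
```

Call:
send_rows(series=[{"hand":1,"linear":[-3.9,0,0],"turn":0},{"hand":1,"linear":[-3.9,0,0],"turn":0},{"hand":1,"linear":[-3.9,0,0],"turn":0},{"hand":1,"linear":[-3.9,0,0],"turn":0},{"hand":1,"linear":[-3.9,0,0],"turn":0}])

```text
time: 3.3
tool_pos: [415.6, -119.9, 406.7]
orientation: [2.117, 2.32, 0.001]
ft_force: [-0.1, 0.6, -0.1]
opening: -0.002
gripper_force: 0.0
```

Call:
send_rows(series=[{"hand":1,"linear":[-3.9,0,0],"turn":0},{"hand":1,"linear":[-3.9,0,0],"turn":0},{"hand":1,"linear":[-3.9,0,0],"turn":0},{"hand":1,"linear":[-3.9,0,0],"turn":0},{"hand":1,"linear":[-3.9,0,0],"turn":0}])

```text
time: 3.72
tool_pos: [433.6, -314.2, 406.4]
orientation: [2.118, 2.32, 0.0]
ft_force: [0.2, 0.4, 1.6]
opening: 0.002
gripper_force: 0.0
```

```bash
python3 st.py "(-95,9,200)" "(-95,9,97)"
python3 - <<'E'
from h import *
p,d=manip.read_camera("wrist");cv2.imwrite("pics/w1.png",p[:,:,::-1])
P=pts("wrist",d);b=(P[:,0]>350)&(P[:,0]<650)&(P[:,1]<-215)&(P[:,1]>-420);P=P[b]
for n,lo,hi in (("plate",54,62),("hood",113,121),("cap",102,111)):
    Q=P[(P[:,2]>lo)&(P[:,2]<hi)].astype(np.float32)
    if n=="cap": Q=Q[(Q[:,0]<480)]
    if len(Q)>9: print(n,len(Q),cv2.minAreaRect(Q[:,:2].copy()),np.median(Q,axis=0))
E
```

```text
3.7167 [ 433.57 -314.2   406.42] q [-0.84 -0.11  1.66  0.    1.59 -0.93] F [0.16 0.36 1.55] open 0.001824340718660827
ty ang 5.2237962408542735 tz [ 0. -0. -1.]
station xy [-52.8    4.87]
(-95,9,200) world [ 391.18 -313.73  200.  ] tool cm [ 0.44 -4.23 20.64]
(-95,9,97) world [ 391.18 -313.73   97.  ] tool cm [ 0.44 -4.23 30.94]
plate 12953 ((502.3670959472656, -320.73834228515625), (235.5792999267578, 158.33993530273438), 4.97782564163208) [ 508.34537 -280.9506    56.14016]
hood 4400 ((587.4814453125, -355.39581298828125), (74.07798767089844, 79.4473648071289), 4.787968635559082) [ 587.0808  -354.04047  114.9229 ]
cap 468 ((435.6468200683594, -316.4116516113281), (26.824058532714844, 26.77938461303711), 4.651002883911133) [ 435.23358 -316.63098  104.1978 ]
```

View pics/w1.png

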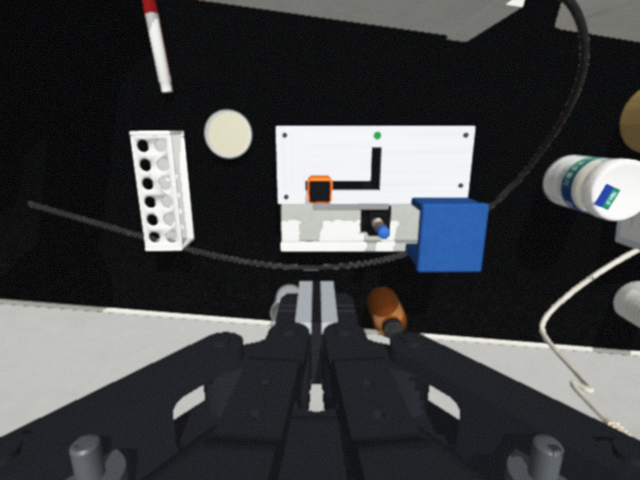

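Call:
send_rows(series=[{"hand":1,"linear":[0,-1.0,4],"turn":0},{"hand":1,"linear":[0,-1.1,4],"turn":0},{"hand":1,"linear":[0,-1.1,4],"turn":0},{"hand":1,"linear":[0,-1.1,4],"turn":0},{"hand":1,"linear":[0,0,2],"turn":0.3}])

```text
time: 4.18
tool_pos: [388.1, -314.0, 220.9]
orientation: [-2.12, -2.308, -0.001]
ft_force: [0.5, -0.1, -0.5]
opening: -0.002
gripper_force: 0.0
```

Call:
send_rows(series=[{"hand":1,"linear":[0,0,0],"turn":0},{"hand":1,"linear":[0,0,0],"turn":0}])

```text
time: 4.35
tool_pos: [390.9, -315.8, 226.0]
orientation: [-2.122, -2.314, -0.0]
ft_force: [0.7, -0.1, 1.3]
opening: -0.002
gripper_force: 0.0
```

```bash
python3 st.py "(-95,9,97)"
python3 - <<'E'
from h import *
p,d=manip.read_camera("wrist");cv2.imwrite("pics/w2.png",p[:,:,::-1])
P=pts("wrist",d);b=(P[:,0]>350)&(P[:,0]<650)&(P[:,1]<-215)&(P[:,1]>-420);P=P[b]
for n,lo,hi in (("plate",54,62),("hood",113,121),("cap",102,111)):
    Q=P[(P[:,2]>lo)&(P[:,2]<hi)].astype(np.float32)
    if n=="cap": Q=Q[(Q[:,0]<480)]
    if len(Q)>9: print(n,len(Q),cv2.minAreaRect(Q[:,:2].copy()),np.median(Q,axis=0))
E
```

```text
4.35 [ 390.88 -315.84  226.03] q [-0.91 -0.07  1.96  0.    1.26 -0.99] F [ 0.74 -0.11  1.29] open -0.002090162430712917
ty ang 4.957588260426828 tz [-0.  0. -1.]
station xy [-95.48   6.93]
(-95,9,97) world [ 391.18 -313.73   97.  ] tool cm [ 0.19  0.06 12.9 ]
plate 33901 ((504.59588623046875, -315.40057373046875), (235.75054931640625, 158.6815185546875), 5.2265520095825195) [ 511.5489   -275.6227     59.832058]
hood 9728 ((583.8294677734375, -350.3658142089844), (63.26878356933594, 80.60047149658203), 5.858136177062988) [ 577.78906 -350.08807  119.04416]
cap 1699 ((437.4559020996094, -312.2847900390625), (28.476661682128906, 28.655250549316406), 5.701735496520996) [ 436.2847  -310.69067  107.40932]
```

Call:
send_rows(series=[{"hand":1,"linear":[0.1,0,3.5],"turn":0},{"hand":1,"linear":[0.1,0,3.5],"turn":0},{"hand":1,"linear":[0,0,3.5],"turn":0},{"hand":1,"linear":[0,0,2.3],"turn":0},{"hand":1,"linear":[0,0,0],"turn":0}])

```text
time: 4.82
tool_pos: [390.2, -312.8, 96.0]
orientation: [-2.119, -2.312, -0.001]
ft_force: [-0.8, 0.7, -0.2]
opening: -0.0
gripper_force: 0.0
```

Call:
send_rows(series=[{"hand":1,"linear":[0,0.5,0],"turn":0},{"hand":1,"linear":[0,0.5,0],"turn":0},{"hand":1,"linear":[0,0.5,0],"turn":0},{"hand":1,"linear":[0,0.5,0],"turn":0},{"hand":1,"linear":[0,0,0],"turn":0}])

```text
time: 5.23
tool_pos: [412.6, -313.3, 100.2]
orientation: [2.12, 2.313, -0.001]
ft_force: [-0.3, -0.4, 0.5]
opening: -0.001
gripper_force: 0.0
```

```bash
python3 st.py
python3 - <<'E'
from h import *
p,d=manip.read_camera("side");cv2.imwrite("pics/s2.png",cv2.resize(p[200:360,270:470,::-1],None,fx=4,fy=3.75,interpolation=cv2.INTER_CUBIC)[:600])
E
```

```text
5.2333 [ 412.6  -313.34  100.25] q [-0.87  0.14  1.99  0.    1.   -0.96] F [-0.31 -0.42  0.5 ] open -0.001124641902262405
ty ang 5.0061322304315405 tz [ 0. -0. -1.]
station xy [-73.62   7.54]
```

View pics/s2.png

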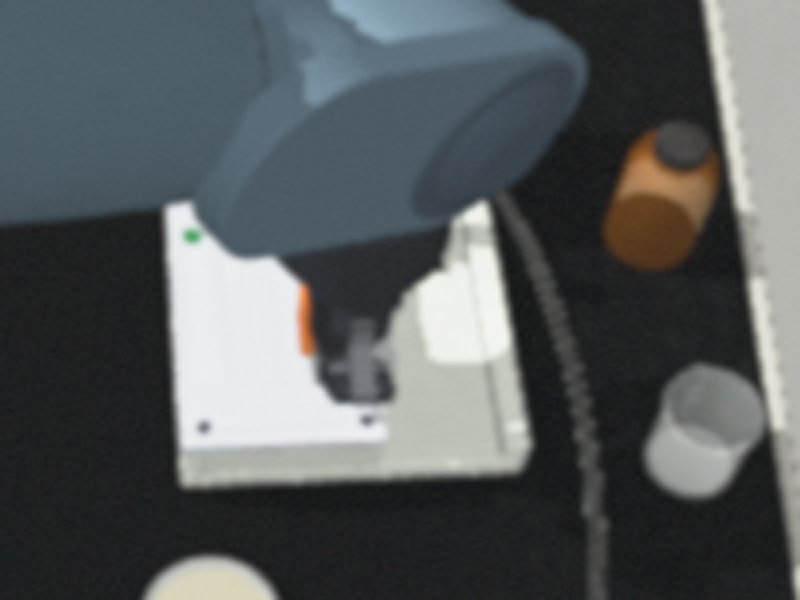

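```bash
python3 - <<'E'
from h import *
c=manip.get_calibration("side");T=np.linalg.inv(c["world_from_camera"]);K=np.array(c["K"])
for w in ((412.6,-313.3,75),(412.6,-302,75),(412.6,-324,75),(412.6,-313.3,105),(436.4,-310.7,85),(423,-297,85),(423,-324,85)):
    p=K@(T[:3,:3]@np.array(w)+T[:3,3]);p=p/p[2];print(w,p[:2].round(1),"crop",((p[0]-270)*4).round(),((p[1]-200)*3.75).round())
d=manip.read_camera("side")[1];P=pts("side",d)
b=(P[:,0]<421)&(P[:,0]>385)&(abs(P[:,1]+313)<40)&(P[:,2]>66)&(P[:,2]<115)
for lo in range(66,115,8):
    Q=P[b&(P[:,2]>=lo)&(P[:,2]<lo+8)]; print(lo,len(Q),Q.min(0).round() if len(Q) else'',Q.max(0).round() if len(Q) else'')
E
python3 st.py
```

```text
(412.6, -313.3, 75) [353.2 299.3] crop 333.0 372.0
(412.6, -302, 75) [347. 299.] crop 308.0 371.0
(412.6, -324, 75) [359.2 299.5] crop 357.0 373.0
(412.6, -313.3, 105) [354.4 291. ] crop 338.0 341.0
(436.4, -310.7, 85) [352.1 285. ] crop 329.0 319.0
(423, -297, 85) [344.6 291.2] crop 298.0 342.0
(423, -324, 85) [359.5 291.7] crop 358.0 344.0
66 0  
74 5 [ 404. -305.   77.] [ 414. -302.   81.]
82 4 [ 405. -303.   84.] [ 415. -301.   90.]
90 4 [ 405. -303.   91.] [ 416. -301.   96.]
98 4 [ 405. -306.   99.] [ 406. -302.  104.]
106 0  
114 1 [ 403. -301.  115.] [ 403. -301.  115.]
5.3333 [ 411.51 -312.6    99.11] q [-0.87  0.14  1.99  0.    1.   -0.96] F [-0.25  0.19  0.46] open -0.0033066979284648865
ty ang 4.9890137725527355 tz [ 0. -0. -1.]
station xy [-74.64   8.37]
```

Call:
send_rows(series=[{"hand":1,"linear":[0.1,0.6,0],"turn":0},{"hand":1,"linear":[0.1,1,0],"turn":0},{"hand":1,"linear":[0,1,0],"turn":0},{"hand":1,"linear":[0,1,0],"turn":0},{"hand":1,"linear":[0,1,0],"turn":0}])

```text
time: 5.75
tool_pos: [455.4, -307.0, 98.9]
orientation: [-2.12, -2.314, 0.006]
ft_force: [-11.3, -2.0, 8.8]
opening: -0.001
gripper_force: 6.6
```

Call:
send_rows(series=[{"hand":1,"linear":[0,0.7,0],"turn":0},{"hand":1,"linear":[0,0.7,0],"turn":0},{"hand":1,"linear":[0,0.5,0],"turn":0},{"hand":1,"linear":[0,0,0],"turn":0}])

```text
time: 6.08
tool_pos: [475.4, -305.2, 99.0]
orientation: [-2.122, -2.315, 0.003]
ft_force: [-4.4, -0.2, 5.8]
opening: -0.004
gripper_force: 4.1
```

```bash
python3 st.py "(-1.5,9,99)"
```

```text
6.0833 [ 475.4  -305.18   98.96] q [-0.77  0.25  1.87 -0.    1.02 -0.86] F [-4.35 -0.18  5.83] open -0.003728004502713692
ty ang 4.999414183352278 tz [-0. -0. -1.]
station xy [-10.36  10.26]
(-1.5,9,99) world [ 484.33 -305.66   99.  ] tool cm [-0.13  0.89 -0.01]
```

Call:
send_rows(series=[{"hand":1,"linear":[0,0.4,0],"turn":0},{"hand":1,"linear":[0,0.3,0],"turn":0},{"hand":1,"linear":[0,0.2,0],"turn":0},{"hand":1,"linear":[0,0,0],"turn":0}])

```text
time: 6.42
tool_pos: [478.7, -304.9, 98.9]
orientation: [-2.111, -2.308, 0.017]
ft_force: [-32.9, -2.1, 22.4]
opening: -0.004
gripper_force: 18.8
```

Call:
send_rows(series=[{"hand":1,"linear":[0,0.2,0],"turn":0},{"hand":1,"linear":[0,0.2,0],"turn":0},{"hand":1,"linear":[0,0,0],"turn":0}])

```text
time: 6.67
tool_pos: [479.3, -304.8, 98.9]
orientation: [-2.105, -2.303, 0.025]
ft_force: [-50.9, -2.9, 30.8]
opening: -0.001
gripper_force: 27.4
```

```bash
python3 st.py "(-1.5,9,99)"
```

```text
6.6667 [ 479.31 -304.79   98.9 ] q [-0.76  0.26  1.85 -0.02  1.05 -0.84] F [-50.9   -2.95  30.84] open -0.0009398868484416452
ty ang 5.146624788970929 tz [-0.03  0.   -1.  ]
station xy [-6.42 10.3 ]
(-1.5,9,99) world [ 484.33 -305.66   99.  ] tool cm [-0.13  0.49 -0.02]
```

Call:
send_rows(series=[{"hand":1,"linear":[0,-1.0,0],"turn":0},{"hand":1,"linear":[0,-1,0],"turn":0},{"hand":1,"linear":[0,-1,-0.3],"turn":0},{"hand":1,"linear":[-2,0,-0.2],"turn":0},{"hand":1,"linear":[-2.4,0,0],"turn":0}])

```text
time: 7.08
tool_pos: [461.7, -349.0, 103.2]
orientation: [-2.121, -2.316, -0.001]
ft_force: [-0.4, -0.3, -0.1]
opening: -0.001
gripper_force: 0.0
```

Call:
send_rows(series=[{"hand":1,"linear":[0,0,0],"turn":0},{"hand":1,"linear":[0,0,0],"turn":0}])

```text
time: 7.25
tool_pos: [462.2, -350.6, 103.3]
orientation: [-2.124, -2.314, -0.0]
ft_force: [0.4, 0.8, -0.2]
opening: -0.0
gripper_force: 0.0
```

```bash
python3 st.py "(14,-32,104)"
python3 - <<'E'
from h import *
yaw=np.radians(4.95);S=np.array([[np.cos(yaw),-np.sin(yaw)],[np.sin(yaw),np.cos(yaw)]])
for cam in ("wrist","side","scene"):
    p,d=manip.read_camera(cam);cv2.imwrite(f"pics/{cam}3.png",p[:,:,::-1]);P=pts(cam,d)
    hsv=cv2.cvtColor(p,cv2.COLOR_RGB2HSV).reshape(-1,3)[(d>0).ravel()]
    st=np.c_[(P[:,:2]-[486.6,-314.5])@S,P[:,2]]
    b=(abs(st[:,0]-20)<45)&(st[:,1]>-14)&(st[:,1]<80)&(st[:,2]>63)&(st[:,2]<112)&(hsv[:,0]<18)&(hsv[:,1]>150)
    Q=st[b];print(cam,len(Q),np.percentile(Q,[2,50,98],axis=0).round(1) if len(Q) else'')
E
```

```text
7.25 [ 462.17 -350.57  103.34] q [-0.84  0.27  1.83  0.    1.04 -0.93] F [ 0.42  0.79 -0.24] open -0.00032411336126740987
ty ang 4.89783954283818 tz [ 0.  0. -1.]
station xy [-27.46 -33.82]
(14,-32,104) world [ 503.31 -345.17  104.  ] tool cm [ 0.19  4.15 -0.07]
wrist 3835 [[  4.4  -3.5  69.1]
 [  6.2  15.1  99.5]
 [ 30.1  23.6 105.2]]
side 160 [[  4.5  -1.6  69. ]
 [  6.4  10.9  90.7]
 [ 14.9  21.7 105.8]]
scene 139 [[  5.7   5.2  66.6]
 [ 16.   20.9  88.1]
 [ 30.2  23.8 105.4]]
```

View pics/wrist3.png

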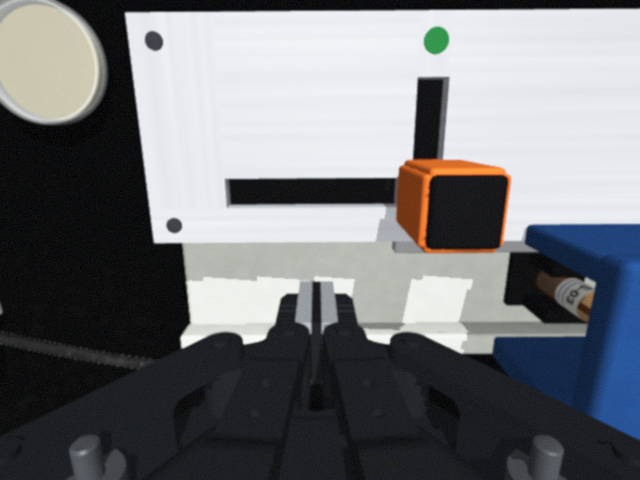

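Call:
send_rows(series=[{"hand":1,"linear":[0,1.2,0],"turn":0},{"hand":1,"linear":[0,1.2,0],"turn":0},{"hand":1,"linear":[0,1,0],"turn":0},{"hand":1,"linear":[0,0.7,0],"turn":0},{"hand":1,"linear":[0,0,0],"turn":0}])

```text
time: 7.82
tool_pos: [505.0, -346.1, 103.5]
orientation: [2.12, 2.317, 0.0]
ft_force: [-0.5, -0.0, -0.5]
opening: 0.003
gripper_force: 0.0
```

Call:
send_rows(series=[{"hand":1,"linear":[1,0,0],"turn":0},{"hand":1,"linear":[1,0,0],"turn":0},{"hand":1,"linear":[0.8,0,0],"turn":0},{"hand":1,"linear":[0.8,0,0],"turn":0},{"hand":1,"linear":[0,0,0],"turn":0}])

```text
time: 8.23
tool_pos: [499.5, -308.7, 103.2]
orientation: [-2.121, -2.316, -0.0]
ft_force: [-0.3, 0.2, 0.5]
opening: 0.001
gripper_force: 0.0
```

```bash
python3 st.py "(14,25,104)"
```

```text
8.2333 [ 499.51 -308.73  103.16] q [-0.75  0.29  1.81  0.    1.04 -0.83] F [-0.28  0.19  0.47] open 0.0007113051900756288
ty ang 5.019767341473132 tz [-0.  0. -1.]
station xy [13.36  4.63]
(14,25,104) world [ 498.39 -288.39  104.  ] tool cm [ 2.04  0.07 -0.08]
```

Call:
send_rows(series=[{"hand":1,"linear":[0.5,0,0],"turn":0},{"hand":1,"linear":[0.5,0,0],"turn":0},{"hand":1,"linear":[0.5,0,0],"turn":0},{"hand":1,"linear":[0.3,0,0],"turn":0},{"hand":1,"linear":[0,0,0],"turn":0}])

```text
time: 8.65
tool_pos: [498.3, -292.0, 103.3]
orientation: [-2.123, -2.315, -0.001]
ft_force: [-0.3, -0.3, -0.0]
opening: -0.002
gripper_force: 0.0
```

Call:
send_rows(series=[{"hand":1,"linear":[0.3,0,0],"turn":0},{"hand":1,"linear":[0.3,0,0],"turn":0},{"hand":1,"linear":[0,0,0],"turn":0}])

```text
time: 8.9
tool_pos: [498.2, -289.6, 103.5]
orientation: [2.118, 2.311, -0.007]
ft_force: [-0.8, -13.6, -7.0]
opening: -0.001
gripper_force: 6.8
```

```bash
python3 st.py "(14,25,104)"
```

```text
8.9 [ 498.21 -289.59  103.48] q [-0.72  0.26  1.84 -0.01  1.03 -0.81] F [ -0.76 -13.57  -7.03] open -0.0006084455290882653
ty ang 5.002061510093322 tz [ 0.   -0.01 -1.  ]
station xy [13.72 23.81]
(14,25,104) world [ 498.39 -288.39  104.  ] tool cm [ 0.12  0.03 -0.05]
```

Rising force near the expected end; one more small push, to confirm the stop.

Call:
send_rows(series=[{"hand":1,"linear":[0.3,0,0],"turn":0},{"hand":1,"linear":[0.2,0,0],"turn":0},{"hand":1,"linear":[0,0,0],"turn":0}])

```text
time: 9.15
tool_pos: [498.2, -289.0, 103.8]
orientation: [2.112, 2.305, -0.015]
ft_force: [2.6, -31.2, -16.4]
opening: -0.004
gripper_force: 15.2
```

Call:
send_rows(series=[{"hand":1,"linear":[-1,0,0],"turn":0},{"hand":1,"linear":[-1.2,0,0],"turn":0},{"hand":1,"linear":[-1.0,-0.3,0],"turn":0},{"hand":1,"linear":[0,0,-2],"turn":0},{"hand":1,"linear":[0,0,-4],"turn":0}])

```text
time: 9.57
tool_pos: [494.3, -311.9, 158.3]
orientation: [-2.116, -2.305, -0.001]
ft_force: [0.0, -1.0, 0.0]
opening: -0.001
gripper_force: 0.0
```

Call:
send_rows(series=[{"hand":1,"linear":[0,-0.5,-4],"turn":0},{"hand":1,"linear":[0,-1,-4],"turn":0},{"hand":1,"linear":[0,-1,-3],"turn":0},{"hand":1,"linear":[0,0,0],"turn":0},{"hand":1,"linear":[0,0,0],"turn":0}])

```text
time: 9.98
tool_pos: [472.9, -316.8, 275.9]
orientation: [2.12, 2.312, 0.0]
ft_force: [0.1, 0.1, -0.8]
opening: -0.002
gripper_force: 0.0
```

```bash
python3 st.py
python3 - <<'E'
from h import *
yaw=np.radians(4.95);S=np.array([[np.cos(yaw),-np.sin(yaw)],[np.sin(yaw),np.cos(yaw)]])
for cam in ("wrist","side","scene"):
    p,d=manip.read_camera(cam);cv2.imwrite(f"pics/{cam}4.png",p[:,:,::-1]);P=pts(cam,d)
    hsv=cv2.cvtColor(p,cv2.COLOR_RGB2HSV).reshape(-1,3)[(d>0).ravel()]
    st=np.c_[(P[:,:2]-[486.6,-314.5])@S,P[:,2]]
    b=(abs(st[:,0]-20)<45)&(st[:,1]>-14)&(st[:,1]<80)&(st[:,2]>63)&(st[:,2]<112)&(hsv[:,0]<18)&(hsv[:,1]>150)
    Q=st[b];print(cam,len(Q),np.percentile(Q,[2,50,98],axis=0).round(1) if len(Q) else'')
E
```

```text
9.9833 [ 472.9  -316.78  275.89] q [-0.79  0.04  1.75  0.    1.35 -0.88] F [ 0.14  0.11 -0.85] open -0.001629338114800188
ty ang 4.93968129974146 tz [ 0. -0. -1.]
station xy [-13.85  -1.09]
wrist 443 [[  3.5  36.   82.7]
 [ 11.   52.5 100.7]
 [ 29.8  62.6 104.1]]
side 154 [[  4.3  37.3  69.5]
 [  6.2  49.1  89.1]
 [ 11.4  60.2 105.6]]
scene 141 [[  5.4  43.2  67. ]
 [ 15.4  60.4  87.1]
 [ 29.5  63.5 105.8]]
```

View pics/wrist4.png

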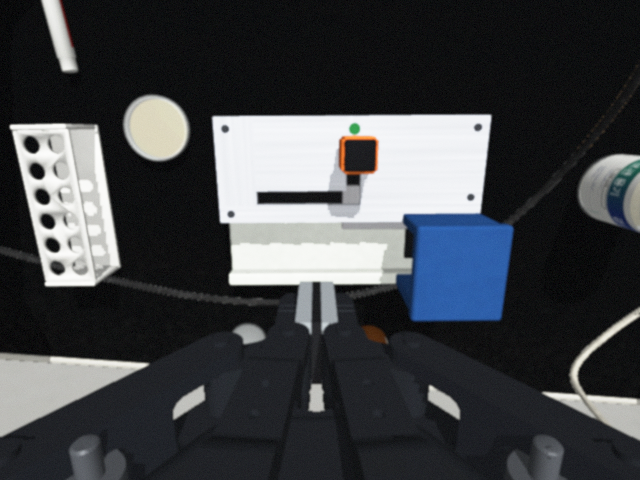

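View pics/side4.png

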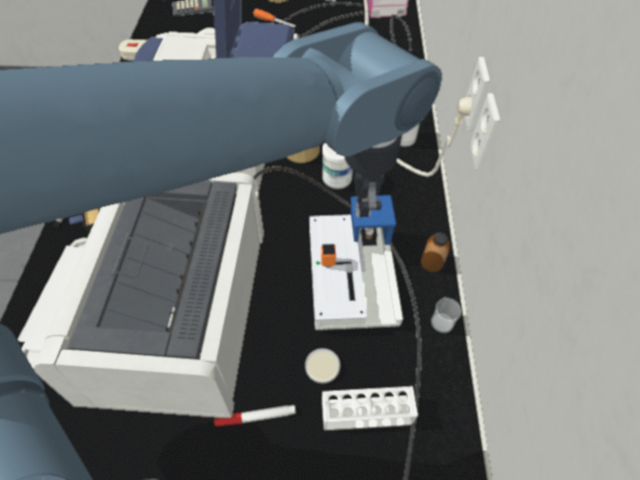

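Both views show the knob at the locked end beside the green dot: wrist (358,155), side (329,254). The vial is under the hood. The bottle (435,252), beaker (446,315) and dish (322,365) have not moved, and the gripper is well clear.

```bash
python3 -c "
from rig import manip;print(manip.sign_off())"
```

```text
the job is handed in; nothing more can be done
None
```

The sled is fully home with the vial under the hood, and the knob is locked at the end of the short leg; the bottle, beaker and dish were not moved, the arm is clear, and the job was handed in at about 10 s.

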